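# Let the test-block case lid down softly

## Robot

A 6-joint arm with a two-finger parallel gripper is mounted at the origin on the work surface. World frame = base frame: x ahead of the robot, y to its left, z up, the work surface at z = 0. Lengths are in m, angles in degrees, forces in N, time in s.
With the tool pointing down it reaches from about 0.4 to 0.825 m from the base axis. Payload 7 kg.
Tool frame: the origin (TCP) lies between the finger pads; the fingertips stand 19 mm ahead of it and the grasp point (between the pads) is the TCP; z points along the fingers, y is the line along which they close (so a half turn about z gives the same grasp; the last joint's range is limited). The gripper opens to 88 mm and grips with 3 to 60 N. Pads are 19 mm wide; open, the fingers measure 130 mm over their backs; the gripper's body (78 mm by 193 mm) begins 47 mm behind the grasp point.
Start: joints at [91.221, 20.546, 0.682, 0, -70.136, -16.507], TCP at [0.178, 0.651, 0.246] pointing down, gripper open.
Joint ranges: [-176.03, 176.03], [-82.01, 121.73], [-58.28, 71.71], [-173.87, 95.51], [-174.79, -0.11], [-173.66, 173.66]. Speed limits (degrees/s): [136.94, 136.94, 172.46, 180, 180, 180].

## Interface

Orientations are given as [roll, pitch, yaw] about the fixed x, y, z axes, in that order (R = Rz(yaw) Ry(pitch) Rx(roll)).
In Python, from plant import r gives the robot as it stands. The module is installed in compiled form; this text tells all that it offers.
- The arm moves only by the shell command python3 -m pendant 'ROWS' [OPENING] [FORCE]. ROWS is JSON, a list of rows, each a list of 6 numbers: the shift along the tool's x, y, z in mm, then the turn, a rotation vector about the tool's x, y, z in rad. In form: [[tx, ty, tz, wx, wy, wz], ...]. A call has 1 to 20 rows; each row is the pose to reach, as a shift and turn from the pose commanded when the call began, along the tool's axes at that moment; what a row does not reach only later rows make up. A row lasts 1/8 s, in which the tool goes at most 62.5 mm and 10.7 degrees, less where a joint would pass 70% of its speed; a pose out of reach is approached as far as the arm can. A call with a gripper value outside its range is refused whole. OPENING is the finger opening in mm, from 0 to 87.6, set as the call begins (- or left out, the last holds). The fingers move at their own pace and stop on an object; FORCE is the grip in N (left out, the last holds). Time passes only in rows, so rows that repeat a pose let the fingers close. It gives the time, the measured TCP pose, the force, the opening and the grip force at its end, in the units of the state.
- r.get_state(): the state, without advancing time (a new reading comes with each control period).
- r.capture(name): name is "scene" or "top" or "wrist"; returns the picture (420x560x3 uint8, red, green, blue); there is no depth.
- r.camera_params(name): a dict with "mtx" (3x3 intrinsics, pixels), "rvec" (rotation vector, rad) and "tvec" (3), from world to camera coordinates, as OpenCV has them; the wrist camera has in their place "mount" (4x4, takes a point from camera to tool coordinates, whose origin is the TCP and whose axes are the flange's). Camera axes: x right, y down, z forward; pixel columns grow to the right and rows downward; lengths in m; the calibration is good to about 2 mm. A picture is of the moment at which its call begins: read the wrist's pose just before it. camera_params takes no time and is no camera call.
- r.close_job(): hands the job in; it is judged then, once.
The state is a dict: "time_s": time; "joints": joint angles; "qd": joint speeds; "joint_torque": joint torques, N m; "tcp_pos": TCP position; "eef_rot": TCP orientation; "contact_force": force on the tool from outside, world axes, zero at the start; "moment": the same for the moment, N m; "gripper_width": finger opening in m; "gripper_force": force on a finger pad.
Only numpy, scipy, OpenCV 4.12 (cv2) and the standard library are available. Lean on these libraries where they do the work, as an engineer would, in place of code of your own. Each camera call takes 0.05 s, during which the arm holds its last target. There are 200 camera calls.

## Task

The aluminium case of hardness test blocks stands open with its lid leaning back. Nudge the lid forward past its balance point, catch it on a finger from below while it is falling and still well open, and let it down gently on that finger until it is fully shut, without a bang and without ever pinching it. Leave the blocks and everything else on the bench where they are.

Things in the scene. Friction and masses are not known exactly. Their poses are not given: they have to be found in the camera images.
- case: Open case, aluminium, 170 mm deep (its x), 280 mm wide (y), body 70 mm high, fixed on the bench. Origin: centre of its underside, z up. It stands sideways to the robot: front face at x = -85 mm, roughly to the robot's left; hinge along the back edge at x = +85, z = 70 mm. Three steel discs lie in its foam, tops 18 mm below the rim. Before the front, between y = -75 and +75 mm, the bench is empty for 150 mm.
- lid (a joint): Lid angle: 0 shut, pi/2 upright, 1.83 rad leaning back on its stop (start). Tipped forward past about 1.48 rad it falls shut: a tired damper holds its speed to about 0.7 to 1.05 rad/s times the cosine of the angle (some 2 s from 1.4 to 0.7 rad), and it bangs if dropped from over 4 mm at the lip. Catch it between 1.3 and 0.5 rad, lower it slower than 0.5 rad/s.
- hinge (a point): Middle of the hinge line, at the back edge of the case, 70 mm above the bench. The hinge runs along the case's y, roughly straight away from the robot.
- lip (a point): Middle of the free edge of the lid's pull lip, underside; 194 mm from the hinge line, turns with the lid. The lip, 140 mm wide, 24 mm deep, 7 mm thick, sticks out from the middle of the lid's front edge. With the lid shut it overhangs the case's front by 24 mm, underside 77 mm above the bench, so a finger pointing down and forward can stay under it to the end.
- block0: Steel test disc, 62 mm across, 14 mm thick, loose in the pocket at the case's y = -86 mm. Origin at the centre of its underside.
- block1: Steel test disc like it, in the middle pocket.
- block2: Steel test disc like it, in the pocket at y = +86 mm.
- work_block: Fourth steel test disc, 62 mm across, 14 mm thick, lying on the bench near one front corner of the case. Leave alone.
- anvil: Dark steel anvil with a 56 mm round foot and a stem, 45 mm high, standing near the other front corner of the case. Leave alone.
- indenter_jar: Small white jar, 40 mm across, 50 mm high, behind the case. Leave alone.
- bracket: U-shaped bent steel bracket, 30 x 110 mm, 40 mm high, behind the case. Leave alone.
- driver: Screwdriver lying on the bench. Leave alone.
- mug: White mug, 90 mm high. Leave alone.
- lid_outer (a point): Middle of the lid's outer face (aluminium sheet, 170 x 280 mm, lid_c0, with lid_c1 the lip's upper side; upper face when shut), 85 mm from the hinge line. Turns with the lid: x towards the hinge, z outward from this face. The lid is 14 mm thick and weighs about 0.35 to 0.55 kg. Pressing both sides at once is pinching.
- lid_inner (a point): Middle of the lid's inner face (black firm foam, flat, lid_c2, facing the case's front while open), 85 mm from the hinge line. The lid is carried on this side, or on the lip's rubber underside (lid_c3).
There are look-alikes about, which are no part of the job. Leave any brown or orange look-alike of the block1 alone.

How it is judged:
By the outcome, as a careful person would: the job done as asked, in the order asked, and still so for the second after the job is handed in, with the robot touching nothing.
It also fails if it takes over 54 s, if anything falls off the work surface, if the arm or the gripper's body presses on something with over 40 N, if the wrist force passes 120 N, or if a joint passes its speed limit or range.

## Working session

There is one attempt and no reset: what is moved stays moved. The work goes in short steps, Python scripts to look and compute and a shell command to move; the robot and the scene stay as the last step left them, time stands still between calls to the robot, and variables do not carry over. Pictures are saved under pics/ and viewed, at most 12 in all, crops included, and the job is handed in when it is done.

```bash
mkdir -p pics
python3 - <<'E'
from plant import r
import cv2
print(r.get_state())
for n in ("scene","top"):
    im=r.capture(n); cv2.imwrite(f"pics/{n}0.png",im[:,:,::-1])
    p=r.camera_params(n); print(n,p)
print(r.camera_params("wrist"))
E
```

```text
{'time_s': 0.0, 'joints': array([ 9.12218655e+01,  2.05916439e+01,  6.35743161e-01, -2.07931339e-02,
       -7.01377986e+01, -1.65066597e+01]), 'qd': array([ 0.04391638, -0.03333982,  0.04479347, -0.01570759,  0.01439039,
       -0.06126318]), 'joint_torque': array([ 1.02587685e-03, -5.82712555e+01,  2.93052328e+01,  6.99737236e+00,
        6.85914667e-03, -1.48736490e-04]), 'tcp_pos': array([0.17784283, 0.65067857, 0.24463317]), 'eef_rot': array([ 1.79904608e+02, -7.88367300e-03, -1.52918683e+01]), 'contact_force': array([-0.78935508,  0.52587168, -0.64604321]), 'moment': array([-0.01977134,  0.03195622,  0.024208  ]), 'gripper_force': 0.0, 'gripper_width': 0.08789015253236124}
scene {'mtx': array([[442.80725771,   0.        , 272.91784709],
       [  0.        , 442.80725771, 215.96002424],
       [  0.        ,   0.        ,   1.        ]]), 'rvec': array([ 2.06968536,  1.66821028, -0.49242087]), 'tvec': array([-0.13778484, -0.39518048,  1.42966427])}
top {'mtx': array([[406.69074029,   0.        , 287.1691117 ],
       [  0.        , 406.69074029, 204.34349342],
       [  0.        ,   0.        ,   1.        ]]), 'rvec': array([ 2.21692801, -2.15209473,  0.12146915]), 'tvec': array([-0.00947868,  0.5533739 ,  1.17223243])}
{'mtx': array([[342.12893923,   0.        , 280.19684831],
       [  0.        , 342.12893923, 205.63750189],
       [  0.        ,   0.        ,   1.        ]]), 'mount': array([[-1.44980971e-04, -9.49860410e-01, -3.12674241e-01,
         8.52727896e-02],
       [ 9.99999972e-01, -1.96333770e-04,  1.32753846e-04,
         9.28384427e-04],
       [-1.87486135e-04, -3.12674213e-01,  9.49860412e-01,
        -1.39215159e-01],
       [ 0.00000000e+00,  0.00000000e+00,  0.00000000e+00,
         1.00000000e+00]])}
```

View pics/scene0.png

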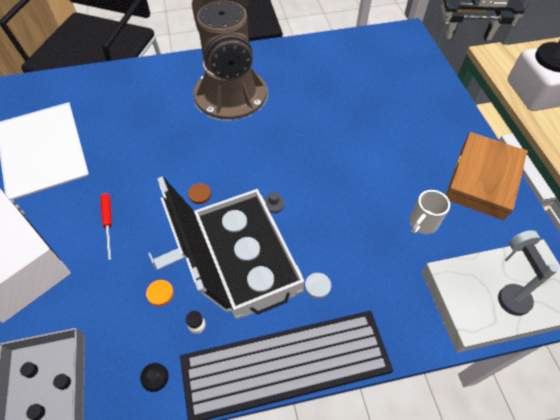

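View pics/top0.png

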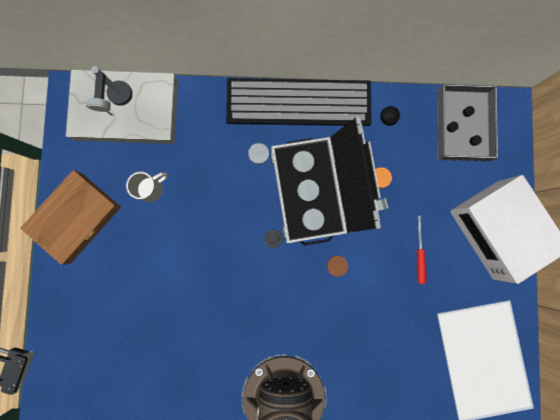

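The scene shows the case with its front facing the robot's left. In the top picture its rim corners are near (273,146), (287,242) and (345,234), and the open lid lies to the right with its lip near (382,204). I'll zoom in to get the pose.

Run:
```python
import cv2,numpy as np
a=cv2.imread("pics/top0.png")[110:255,240:410]
b=cv2.imread("pics/scene0.png")[170:325,140:340]
cv2.imwrite("pics/topz.png",cv2.resize(a,None,fx=4,fy=4,interpolation=cv2.INTER_CUBIC))
cv2.imwrite("pics/scz.png",cv2.resize(b,None,fx=3.8,fy=3.8,interpolation=cv2.INTER_CUBIC))
```

```text
(no output)
```

View pics/topz.png

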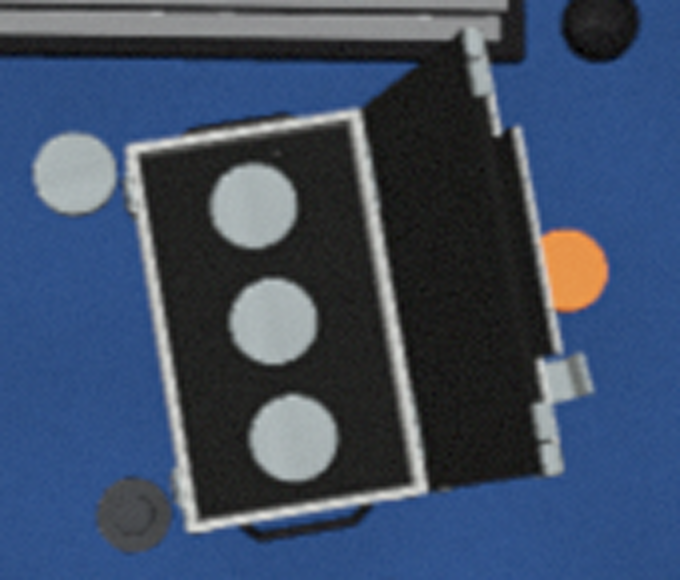

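View pics/scz.png

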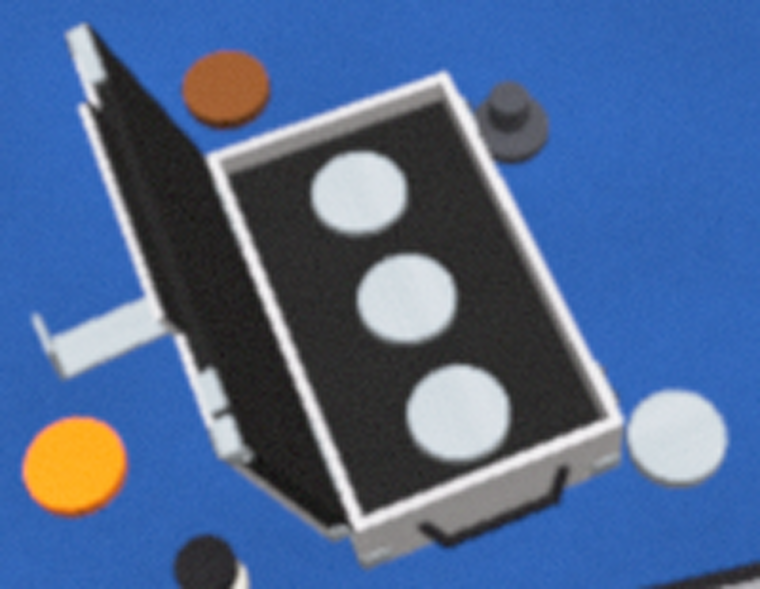

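Zoomed in, the top picture's rim corners are at crop pixels (128,146), (360,108), (427,490) and (188,532). The scene picture's are at (447,72), (210,155), (358,528) and (622,418). I'll fit the case pose from these.

```bash
cat > h.py <<'E'
import numpy as np,cv2
from plant import r
from scipy.optimize import least_squares
from scipy.spatial.transform import Rotation as R
def cpts(p,P):  # case -> world
    c,s=np.cos(p[2]),np.sin(p[2]); P=np.asarray(P,float)
    return np.c_[p[0]+c*P[:,0]-s*P[:,1],p[1]+s*P[:,0]+c*P[:,1],P[:,2]]
def proj(n,W):
    k=r.camera_params(n); return cv2.projectPoints(W,k["rvec"],k["tvec"],k["mtx"],None)[0][:,0]
E
python3 - <<'E'
from h import *
C=np.array([[-85,140,70],[85,140,70],[85,-140,70],[-85,-140,70]])/1e3
t=np.array([[128,146],[360,108],[427,490],[188,532]])/4+[240,110]
s=np.array([[622,418],[358,528],[210,155],[447,72]])/3.8+[140,170]
for sel in ("ts","t","s"):
    f=lambda p:np.r_[(proj("top",cpts(p,C))-t).ravel() if "t" in sel else [],(proj("scene",cpts(p,C))-s).ravel() if "s" in sel else []]
    q=least_squares(f,[.55,-.05,-1.4]); print(sel,q.x,np.degrees(q.x[2]),q.fun.round(1))
    if sel=="ts": np.save("case.npy",q.x); print(cpts(q.x,[[.085,0,.07],[-.109,0,.077]]))
E
```

```text
ts [ 0.59475617 -0.05158643 -1.37863925] -78.99021063778176 [-0.9 -0.5 -0.6 -0.2 -0.3  0.4  0.  -0.3  0.4  0.5 -0.7  0.  -1.1 -0.5
 -0.2 -0.5]
[[ 0.61098919 -0.13502197  0.07      ]
 [ 0.57393971  0.05540737  0.077     ]]
t [ 0.5943753  -0.05286874 -1.38022196] -79.08089314181767 [-0.3 -0.4 -0.1  0.   0.   0.6  0.4 -0.2]
s [ 0.59507653 -0.05072522 -1.37802065] -78.9547674473688 [ 0.9  0.5 -0.3  0.1 -0.8 -0.4  0.1 -0.5]
```

```bash
cat >> h.py <<'E'
p=np.load("case.npy") if __import__("os").path.exists("case.npy") else None
def tgt(xc,z,tilt,yc=0):   # mm, deg -> world TCP pose; tool y = case x, tilt tips fingers to hinge
    return cpts(p,[[xc/1e3,yc/1e3,z/1e3]])[0],R.from_euler("z",p[2]+np.pi/2)*R.from_euler("x",np.pi)*R.from_euler("x",-tilt,degrees=True)
def rows(L,base=None):
    if base is None:
        s=r.get_state(); base=(s["tcp_pos"],R.from_euler("xyz",s["eef_rot"],degrees=True))
    for a in L:
        P,Q=tgt(*a); print(a,np.round(base[1].inv().apply(P-base[0])*1e3,1).tolist(),(base[1].inv()*Q).as_rotvec().round(3).tolist())
def st():
    s=r.get_state(); b=R.from_euler("xyz",s["eef_rot"],degrees=True); c,n=np.cos(p[2]),np.sin(p[2]); d=s["tcp_pos"]-[p[0],p[1],0]
    Q=(tgt(0,0,0)[1].inv()*b).as_rotvec(degrees=True)
    print("t",round(s["time_s"],2),"case xyz mm",(np.array([c*d[0]+n*d[1],-n*d[0]+c*d[1],d[2]])*1e3).round(1),"rot",Q.round(1),"j",s["joints"].round(0),"F",s["contact_force"].round(1),"w",round(s["gripper_width"],4))
E
python3 -c "
from h import *
st(); rows([(-170,270,50)])"
```

```text
t 0.1 case xyz mm [-769.  -275.1  244.7] rot [-0.1 -0.  26.3] j [ 91.  21.   1.  -0. -70. -17.] F [ 0.4 -0.5 -0.6] w 0.0877
(-170, 270, 50) [512.0, 415.1, -24.6] [-0.855, 0.2, -0.429]
```

```bash
python3 -m pendant '[[20,15,-10,0,0,0],[60,45,-20,0,0,-0.05],[100,80,-25,-0.1,0,-0.1],[140,110,-25,-0.15,0,-0.12],[180,145,-25,-0.25,0.05,-0.15],[220,178,-25,-0.33,0.07,-0.2],[260,210,-25,-0.4,0.1,-0.22],[300,243,-25,-0.5,0.12,-0.25],[340,275,-25,-0.57,0.13,-0.28],[380,308,-25,-0.65,0.15,-0.32],[420,340,-25,-0.72,0.17,-0.36],[455,370,-25,-0.8,0.18,-0.39],[490,397,-25,-0.84,0.2,-0.42],[512,415,-25,-0.855,0.2,-0.429],[512,415,-25,-0.855,0.2,-0.429],[512,415,-25,-0.855,0.2,-0.429]]' 87.6
python3 -c "
from h import *
st(); rows([(-130,420,25),(60,340,0)])
cv2.imwrite('pics/s1.png',r.capture('scene')[:,:,::-1])"
```

```text
time_s: 2.1
tcp_pos: [0.5624, 0.1155, 0.271]
eef_rot: [130.1, -0.1, 11.0]
contact_force: [-0.5, 0.3, -0.2]
gripper_width: 0.0875
gripper_force: 0.0
t 2.1 case xyz mm [-1.702e+02  1.000e-01  2.710e+02] rot [-49.9   0.    0.1] j [ 51.  21. -25.  36. -83.  32.] F [-0.5  0.3 -0.2] w 0.0875
(-130, 420, 25) [0.1, 139.8, -65.3] [0.434, -0.0, -0.001]
(60, 340, 0) [0.2, 201.1, 131.5] [0.87, -0.0, -0.001]
```

View pics/s1.png

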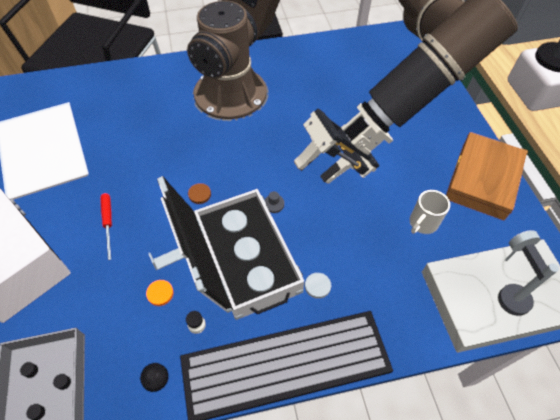

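The arm follows well in the tilted pose at the front, and the lid still stands open at about (185,240). Plan: straddle the lip with open fingers, push with the rear finger, let the lid fall onto the front finger, then lower it.

```bash
python3 -c "
from h import *
rows([(-160,300,48),(-130,340,40),(-95,375,32),(-55,390,24),(-15,395,18),(25,390,12),(65,385,6),(105,370,0),(135,345,0),(140,325,0),(140,300,0),(140,280,0),(140,260,0),(140,250,0),(140,245,0)])"
```

```text
(-160, 300, 48) [-0.2, 29.1, -10.5] [0.032, -0.001, -0.001]
(-130, 340, 40) [-0.1, 79.0, -13.4] [0.172, -0.001, -0.001]
(-95, 375, 32) [-0.1, 128.3, -9.2] [0.312, -0.001, -0.001]
(-55, 390, 24) [-0.1, 165.6, 11.7] [0.451, -0.001, -0.001]
(-15, 395, 18) [-0.0, 195.2, 39.0] [0.556, -0.001, -0.001]
(25, 390, 12) [-0.0, 217.1, 72.8] [0.661, -0.001, -0.001]
(65, 385, 6) [-0.0, 239.1, 106.6] [0.765, -0.001, -0.001]
(105, 370, 0) [-0.0, 253.4, 146.9] [0.87, -0.001, -0.001]
(135, 345, 0) [-0.1, 253.7, 185.9] [0.87, -0.001, -0.001]
(140, 325, 0) [-0.1, 241.6, 202.7] [0.87, -0.001, -0.001]
(140, 300, 0) [-0.1, 222.5, 218.8] [0.87, -0.001, -0.001]
(140, 280, 0) [-0.1, 207.2, 231.7] [0.87, -0.001, -0.001]
(140, 260, 0) [-0.2, 191.9, 244.6] [0.87, -0.001, -0.001]
(140, 250, 0) [-0.2, 184.3, 251.0] [0.87, -0.001, -0.001]
(140, 245, 0) [-0.2, 180.4, 254.2] [0.87, -0.001, -0.001]
```

```bash
python3 -m pendant '[[0,29,-10,0.03,0,0],[0,79,-13,0.17,0,0],[0,128,-9,0.31,0,0],[0,166,12,0.45,0,0],[0,195,39,0.555,0,0],[0,217,73,0.66,0,0],[0,239,107,0.765,0,0],[0,253,147,0.87,0,0],[0,254,186,0.87,0,0],[0,242,203,0.87,0,0],[0,222,219,0.87,0,0],[0,222,219,0.87,0,0],[0,222,219,0.87,0,0]]'
python3 -c "
from h import *
st(); rows([(140,300,0),(140,245,0)])
a=r.capture('scene')[120:320,100:360,::-1]
# expected lid at 1.83 overlay: lip edge underside, ends y=+-70
cv2.imwrite('pics/s2.png',cv2.resize(a,None,fx=3,fy=3,interpolation=2))"
```

```text
time_s: 3.78
tcp_pos: [0.6222, -0.1885, 0.3007]
eef_rot: [179.9, -0.1, 11.1]
contact_force: [-0.1, 0.5, 0.6]
gripper_width: 0.0876
gripper_force: 0.0
t 3.77 case xyz mm [139.7   0.8 300.7] rot [-0.1  0.1 -0.1] j [  0.  17.   2.   0. -75. 101.] F [-0.1  0.5  0.6] w 0.0876
(140, 300, 0) [-0.8, 0.3, 0.7] [0.002, -0.002, 0.001]
(140, 245, 0) [-0.9, 0.2, 55.7] [0.002, -0.002, 0.001]
```

View pics/s2.png

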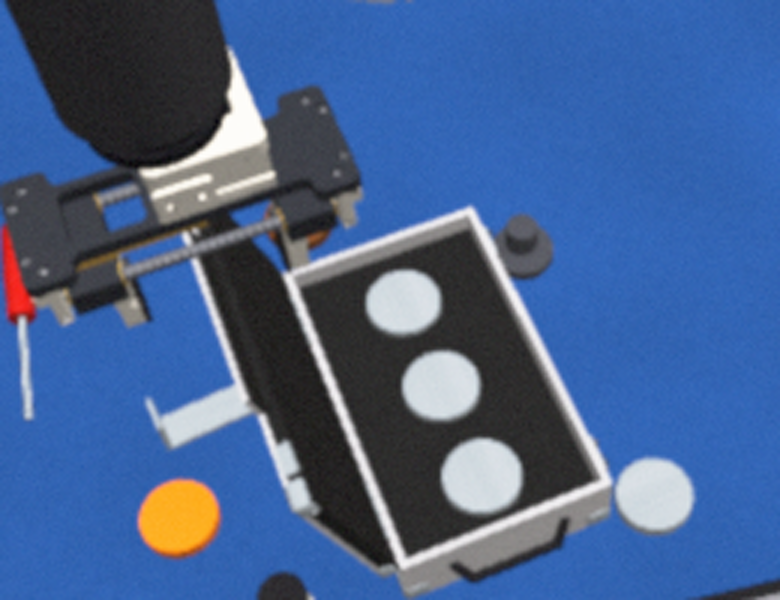

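The fingers straddle the lid, with the front tip at (300,265) in the crop and the rear tip at (135,320). Now I'll go down and push, stopping short of the balance point first to check.

```bash
python3 -m pendant '[[0,0,15,0,0,0],[0,0,35,0,0,0],[0,0,50,0,0,0],[0,0,55,0,0,0],[0,-10,55,0,0,0],[0,-25,55,0,0,0],[0,-35,55,0,0,0],[0,-42,55,0,0,0],[0,-48,55,0,0,0],[0,-54,55,0,0,0],[0,-60,55,0,0,0],[0,-66,55,0,0,0],[0,-72,55,0,0,0],[0,-72,55,0,0,0]]'
python3 -c "
from h import *
st()
cv2.imwrite('pics/s3.png',cv2.resize(r.capture('scene')[120:320,100:360,::-1],None,fx=3,fy=3,interpolation=2))"
```

```text
time_s: 5.58
tcp_pos: [0.6078, -0.1178, 0.2441]
eef_rot: [180.0, -0.0, 11.0]
contact_force: [-0.3, -0.7, -0.3]
gripper_width: 0.0877
gripper_force: 0.1
t 5.58 case xyz mm [6.750e+01 1.000e-01 2.441e+02] rot [-0.  0. -0.] j [  7.  15.  -7.   0. -68.  94.] F [-0.3 -0.7 -0.3] w 0.0877
```

View pics/s3.png

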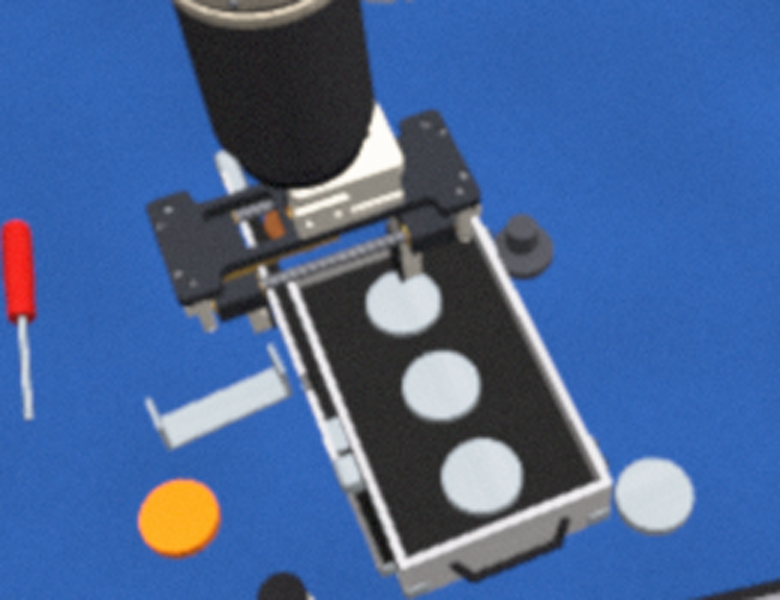

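The lid is about upright now, resting on the rear finger (lid edge from (230,160) to (350,480) in the crop). Next I'll push past balance and work out the catch path.

```bash
python3 -m pendant '[[0,-6,0,0,0,0],[0,-12,0,0,0,0],[0,-18,0,0,0,0],[0,-24,0,0,0,0],[0,-30,0,0,0,0],[0,-35,0,0,0,0],[0,-39,0,0,0,0]]'
cat >> h.py <<'E'
def C(th,s=12,hw=44):
    tau=np.radians(20+30*np.clip((1.05-th)/1.05,0,1)); sn,cs=np.sin,np.cos
    e=np.array([cs(th),sn(th)]); m=np.array([-sn(th),cs(th)]); d=np.array([-sn(tau),-cs(tau)]); y=np.array([-cs(tau),sn(tau)])
    c=194*e+7*m-(19-s)*d+hw*y
    return (round(85-c[0],1),round(70+c[1],1),round(np.degrees(tau),1))
E
python3 -c "
from h import *
st(); rows([C(t) for t in (1.15,1.1,1.05,1.0,.95,.9)])
cv2.imwrite('pics/s4.png',cv2.resize(r.capture('scene')[120:320,100:360,::-1],None,fx=3,fy=3,interpolation=2))"
```

```text
time_s: 6.5
tcp_pos: [0.6003, -0.0796, 0.244]
eef_rot: [180.0, -0.0, 11.0]
contact_force: [1.1, -0.5, -0.9]
gripper_width: 0.0875
gripper_force: 0.1
t 6.5 case xyz mm [2.86e+01 1.00e-01 2.44e+02] rot [-0.  0.  0.] j [ 11.  14.  -9.   0. -67.  90.] F [ 1.1 -0.5 -0.9] w 0.0875
(np.float64(51.1), np.float64(271.6), np.float64(20.0)) [-0.1, 22.5, -27.6] [-0.348, -0.0, -0.0]
(np.float64(42.2), np.float64(267.7), np.float64(20.0)) [-0.1, 13.6, -23.7] [-0.348, -0.0, -0.0]
(np.float64(33.5), np.float64(263.4), np.float64(20.0)) [-0.1, 4.9, -19.4] [-0.348, -0.0, -0.0]
(np.float64(24.5), np.float64(259.6), np.float64(21.4)) [-0.1, -4.1, -15.6] [-0.373, -0.0, -0.0]
(np.float64(15.7), np.float64(255.4), np.float64(22.9)) [-0.1, -12.9, -11.4] [-0.399, -0.0, -0.0]
(np.float64(7.1), np.float64(250.8), np.float64(24.3)) [-0.1, -21.5, -6.8] [-0.424, -0.0, -0.0]
```

View pics/s4.png

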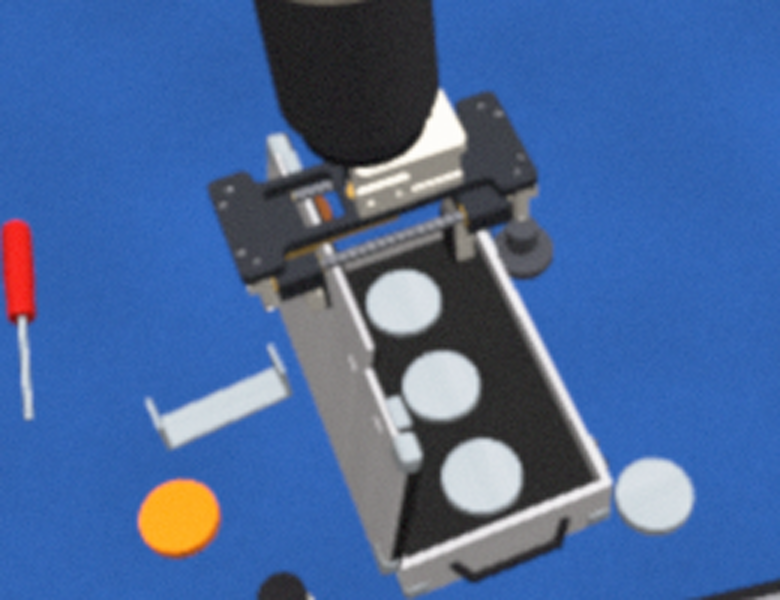

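The lid has tipped past upright (its top edge runs from (280,140) to (410,460)) and is about to fall. Moving the front finger to the catch pose.

```bash
python3 -m pendant '[[0,1,-5,-0.09,0,0],[0,3,-11,-0.2,0,0],[0,5,-17,-0.3,0,0],[0,5,-19,-0.35,0,0],[0,5,-19,-0.35,0,0],[0,4,-19,-0.35,0,0],[0,2,-18,-0.355,0,0],[0,0,-17,-0.36,0,0],[0,-2,-16,-0.365,0,0],[0,-4,-16,-0.37,0,0]]'
python3 -c "
from h import *
st()
cv2.imwrite('pics/s5.png',cv2.resize(r.capture('scene')[120:320,100:360,::-1],None,fx=3,fy=3,interpolation=2))"
```

```text
time_s: 7.8
tcp_pos: [0.5997, -0.0761, 0.26]
eef_rot: [158.7, -0.0, 11.0]
contact_force: [0.3, -0.5, -0.2]
gripper_width: 0.0877
gripper_force: 0.0
t 7.8 case xyz mm [2.5e+01 1.0e-01 2.6e+02] rot [-21.3   0.    0. ] j [ 23.  12. -22.  23. -63.  66.] F [ 0.3 -0.5 -0.2] w 0.0877
```

View pics/s5.png

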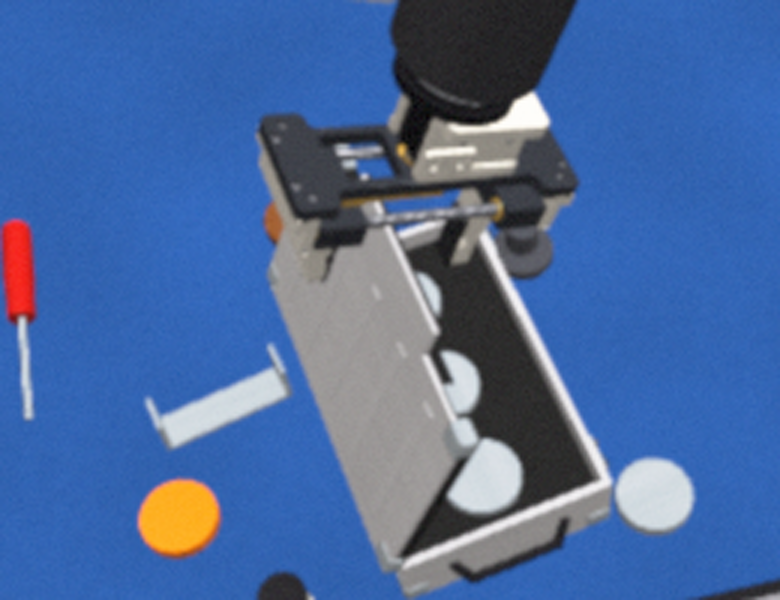

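The lid is falling freely at roughly 1.2 rad (its lip is near (400,270)), and the front finger waits below at (465,245). I'll yield slowly until contact.

```bash
python3 -c "
from h import *
rows([C(t) for t in (1.0,.98,.96,.94,.92,.90,.85)])"
```

```text
(np.float64(24.5), np.float64(259.6), np.float64(21.4)) [-0.2, -0.5, 0.3] [-0.002, -0.0, -0.0]
(np.float64(20.9), np.float64(258.0), np.float64(22.0)) [-0.2, -4.4, 0.5] [-0.013, -0.0, -0.0]
(np.float64(17.4), np.float64(256.3), np.float64(22.6)) [-0.2, -8.3, 0.8] [-0.023, -0.0, -0.0]
(np.float64(13.9), np.float64(254.5), np.float64(23.1)) [-0.2, -12.2, 1.2] [-0.032, -0.0, -0.0]
(np.float64(10.5), np.float64(252.7), np.float64(23.7)) [-0.2, -16.0, 1.7] [-0.042, -0.0, -0.0]
(np.float64(7.1), np.float64(250.8), np.float64(24.3)) [-0.2, -19.9, 2.2] [-0.053, -0.0, -0.0]
(np.float64(-1.2), np.float64(245.8), np.float64(25.7)) [-0.2, -29.4, 3.9] [-0.077, -0.0, -0.0]
```

```bash
python3 -m pendant '[[0,-2,0,0,0,0],[0,-4,0,-0.01,0,0],[0,-6,1,-0.015,0,0],[0,-8,1,-0.02,0,0],[0,-10,1,-0.025,0,0],[0,-12,1,-0.03,0,0]]'
python3 -c "
from h import *
st();s=r.get_state();print(s['gripper_force'],s['moment'])
cv2.imwrite('pics/s6.png',cv2.resize(r.capture('scene')[120:320,100:360,::-1],None,fx=3,fy=3,interpolation=2))
rows([C(t) for t in (.94,.9,.86,.82,.78,.74,.7,.66,.62,.58,.54,.5,.46,.42,.38,.34,.3,.26,.22)])"
```

```text
time_s: 8.6
tcp_pos: [0.5976, -0.0654, 0.2547]
eef_rot: [157.0, -0.0, 11.0]
contact_force: [0.0, 0.4, -1.3]
gripper_width: 0.0875
gripper_force: 0.4
t 8.6 case xyz mm [1.410e+01 2.000e-01 2.547e+02] rot [-23.   0.   0.] j [ 25.  12. -24.  25. -63.  63.] F [ 0.   0.4 -1.3] w 0.0875
0.3963004192337394 [ 1.46916626  0.36125907 -0.03879742]
(np.float64(13.9), np.float64(254.5), np.float64(23.1)) [-0.2, -0.1, 0.1] [-0.002, -0.0, -0.0]
(np.float64(7.1), np.float64(250.8), np.float64(24.3)) [-0.2, -7.8, 0.8] [-0.023, -0.0, -0.0]
(np.float64(0.5), np.float64(246.8), np.float64(25.4)) [-0.2, -15.4, 1.9] [-0.042, -0.0, -0.0]
(np.float64(-6.0), np.float64(242.6), np.float64(26.6)) [-0.2, -23.0, 3.3] [-0.063, -0.0, -0.0]
(np.float64(-12.3), np.float64(238.1), np.float64(27.7)) [-0.2, -30.6, 5.0] [-0.082, -0.0, -0.0]
(np.float64(-18.4), np.float64(233.3), np.float64(28.9)) [-0.2, -38.1, 7.0] [-0.103, -0.0, -0.0]
(np.float64(-24.3), np.float64(228.4), np.float64(30.0)) [-0.2, -45.4, 9.2] [-0.122, -0.0, -0.0]
(np.float64(-29.9), np.float64(223.2), np.float64(31.1)) [-0.2, -52.6, 11.8] [-0.141, -0.0
[... 389 characters left out ...]
0.0, -0.0]
(np.float64(-54.7), np.float64(194.4), np.float64(36.9)) [-0.2, -86.7, 28.6] [-0.243, -0.0, -0.0]
(np.float64(-58.9), np.float64(188.1), np.float64(38.0)) [-0.2, -93.0, 32.8] [-0.262, -0.0, -0.0]
(np.float64(-62.9), np.float64(181.7), np.float64(39.1)) [-0.2, -99.2, 37.1] [-0.281, -0.0, -0.0]
(np.float64(-66.5), np.float64(175.1), np.float64(40.3)) [-0.2, -105.1, 41.8] [-0.302, -0.0, -0.0]
(np.float64(-69.9), np.float64(168.4), np.float64(41.4)) [-0.2, -110.8, 46.6] [-0.321, -0.0, -0.0]
(np.float64(-73.0), np.float64(161.6), np.float64(42.6)) [-0.2, -116.3, 51.7] [-0.342, -0.0, -0.0]
(np.float64(-75.8), np.float64(154.6), np.float64(43.7)) [-0.2, -121.7, 57.0] [-0.361, -0.0, -0.0]
```

View pics/s6.png

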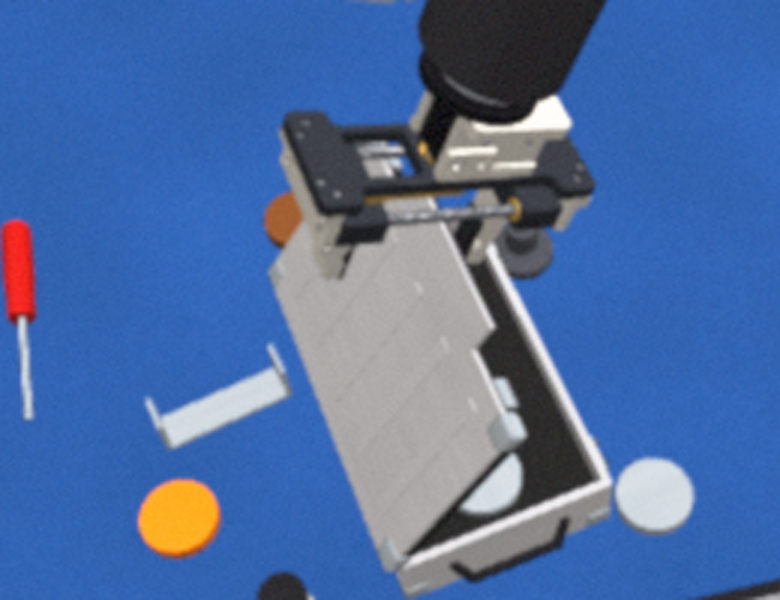

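The lid is now at the front finger, with the lip corner at crop (493,330) and finger at (478,250). I'll work out the lid angle from that corner and hold briefly to confirm it is resting on the finger.

```bash
python3 -m pendant '[[0,0,0,0,0,0],[0,0,0,0,0,0]]' | grep -i -A0 force
python3 -c "
from h import *
st();print(r.get_state()['moment'])
a=r.capture('scene')[120:320,100:360,::-1]; b=cv2.resize(a,None,fx=3,fy=3,interpolation=2)
old=cv2.imread('pics/s6.png'); print('diff lid region',np.abs(old[300:520,380:530].astype(int)-b[300:520,380:530]).mean(), np.abs(old[500:590,20:200].astype(int)-b[500:590,20:200]).mean())
for th in (1.1,1.05,1.0,.95,.9,.85,.8):
    u=np.array([194*np.cos(th)-14*np.sin(th),194*np.sin(th)+14*np.cos(th)])
    print(th,((proj('scene',cpts(p,[[.085-u[0]/1e3,.07,.07+u[1]/1e3]]))[0]-[100,120])*3).round(0))
"
```

```text
contact_force: [-0.4, 1.1, -1.1]
--
gripper_force: 0.5
t 8.9 case xyz mm [1.430e+01 2.000e-01 2.549e+02] rot [-23.   0.   0.] j [ 25.  12. -24.  25. -63.  63.] F [-0.4  1.1 -1.1] w 0.088
[ 1.55175941  0.39208159 -0.08781294]
diff lid region 1.716929292929293 1.7226543209876544
1.1 [450. 329.]
1.05 [463. 327.]
1.0 [475. 326.]
0.95 [487. 326.]
0.9 [499. 326.]
0.85 [510. 326.]
0.8 [520. 327.]
```

The lid has been caught at about 0.93 rad and is holding still on the finger. Lowering it now.

```bash
python3 -m pendant '[[0,-2,0,-0.005,0,0],[0,-7,1,-0.02,0,0],[0,-14,2,-0.04,0,0],[0,-21,3,-0.058,0,0],[0,-28,4.5,-0.077,0,0],[0,-35,6,-0.095,0,0],[0,-42,8,-0.113,0,0],[0,-49,10.5,-0.132,0,0],[0,-56,13,-0.15,0,0],[0,-63,16,-0.17,0,0],[0,-70,19.5,-0.19,0,0],[0,-76,22.5,-0.21,0,0],[0,-82,26,-0.23,0,0],[0,-88,29.5,-0.248,0,0],[0,-94,33.5,-0.265,0,0],[0,-99.5,37.5,-0.283,0,0],[0,-104,41,-0.298,0,0],[0,-108,44.5,-0.312,0,0],[0,-111,47,-0.322,0,0]]'
python3 -c "
from h import *
st();print(r.get_state()['moment'])
cv2.imwrite('pics/s7.png',cv2.resize(r.capture('scene')[120:320,100:360,::-1],None,fx=3,fy=3,interpolation=2))
rows([C(t) for t in (.3,.27,.24,.21,.18,.15,.12,.09,.07,.05,.03,.01,0,-.01,-.02,-.03,-.04)])"
```

```text
time_s: 11.32
tcp_pos: [0.5817, 0.017, 0.168]
eef_rot: [138.5, -0.0, 11.0]
contact_force: [-1.7, 0.6, -1.5]
gripper_width: 0.0873
gripper_force: 0.8
t 11.32 case xyz mm [-69.8   0.3 168. ] rot [-41.5   0.    0. ] j [ 39.  21. -36.  41. -62.  32.] F [-1.7  0.6 -1.5] w 0.0873
[ 2.63768806  0.74074071 -0.11293486]
(np.float64(-69.9), np.float64(168.4), np.float64(41.4)) [-0.2, 0.6, -0.7] [0.002, 0.0, 0.0]
(np.float64(-72.3), np.float64(163.3), np.float64(42.3)) [-0.2, -4.6, 1.5] [-0.014, 0.0, 0.0]
(np.float64(-74.5), np.float64(158.1), np.float64(43.1)) [-0.2, -9.7, 4.0] [-0.028, 0.0, 0.0]
(np.float64(-76.5), np.float64(152.9), np.float64(44.0)) [-0.2, -14.6, 6.6] [-0.044, 0.0, 0.0]
(np.float64(-78.4), np.float64(147.6), np.float64(44.9)) [-0.2, -19.6, 9.3] [-0.06, 0.0, 0.0]
(np.float64(-80.1), np.float64(142.3), np.float64(45.7)) [-0.2, -24.4, 12.1] [-0.074, 0.0, 0.0]
(np.float64(-81.6), np.float64(136.9), np.float64(46.6)) [-0.2, -29.1, 15.2] [-0.089, 0.0, 0.0]
(np.float64(-83.0), np.float64(131.5), np.float64(47.4)) [-0.2, -33.7, 18.3] [-0.103, 0.0, 0.0]
(np.float64(-83.8), np.float64(127.9), np.float64(48.0)) [-0.2, -36.7, 20.4] [-0.114, 0.0, 0.0]
(np.float64(-84.5), np.float64(124.3), np.float64(48.6)) [-0.2, -39.6, 22.7] [-0.124, 0.0, 0.0]
(np.float64(-85.2), np.float64(120.7), np.float64(49.1)) [-0.2, -42.5, 24.9] [-0.133, 0.0, 0.0]
(np.float64(-85.8), np.float64(117.0), np.float64(49.7)) [-0.2, -45.4, 27.3] [-0.143, 0.0, 0.0]
(np.float64(-86.1), np.float64(115.2), np.float64(50.0)) [-0.2, -46.8, 28.4] [-0.149, 0.0, 0.0]
(np.float64(-86.1), np.float64(113.3), np.float64(50.0)) [-0.2, -48.1, 29.9] [-0.149, 0.0, 0.0]
(np.float64(-86.2), np.float64(111.3), np.float64(50.0)) [-0.2, -49.5, 31.3] [-0.149, 0.0, 0.0]
(np.float64(-86.2), np.float64(109.4), np.float64(50.0)) [-0.2, -50.7, 32.7] [-0.149, 0.0, 0.0]
(np.float64(-86.2), np.float64(107.4), np.float64(50.0)) [-0.2, -52.0, 34.2] [-0.149, 0.0, 0.0]
```

View pics/s7.png

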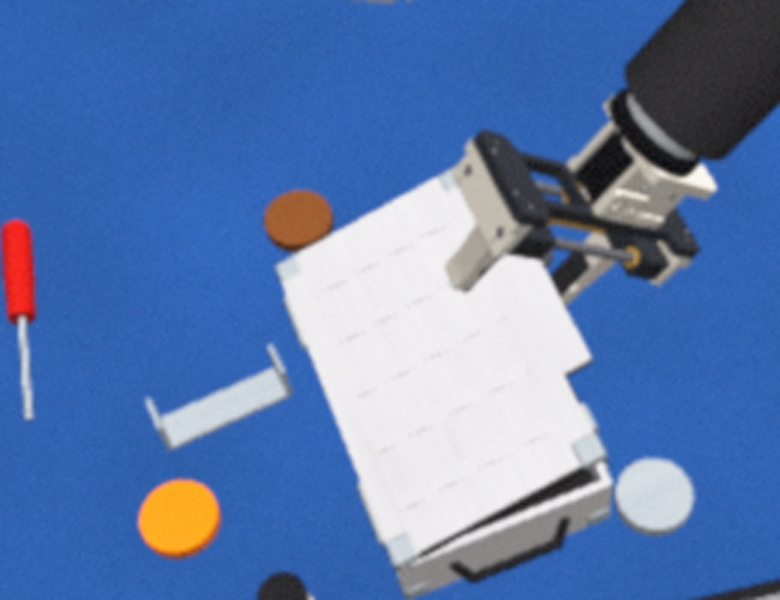

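The lid is near 0.3 rad, still resting on the lower finger under the lip at about (570,280). The upper finger is well clear. Now the final lowering.

```bash
python3 -m pendant '[[0,-3,1,-0.01,0,0],[0,-8,3,-0.024,0,0],[0,-13,5.5,-0.04,0,0],[0,-18,8.5,-0.055,0,0],[0,-23,11.5,-0.07,0,0],[0,-27.5,14,-0.084,0,0],[0,-31.5,16.5,-0.096,0,0],[0,-35,19,-0.108,0,0],[0,-38,21.5,-0.118,0,0],[0,-40.5,23.5,-0.127,0,0],[0,-42.5,25,-0.133,0,0],[0,-44,26,-0.139,0,0],[0,-45.5,27.5,-0.145,0,0],[0,-47,28.5,-0.149,0,0],[0,-48,30,-0.149,0,0],[0,-49.5,31,-0.149,0,0],[0,-51,33,-0.149,0,0],[0,-52,34,-0.149,0,0],[0,-52,34,-0.149,0,0]]'
python3 -c "
from h import *
st();print(r.get_state()['moment'])
cv2.imwrite('pics/s8.png',cv2.resize(r.capture('scene')[120:320,100:360,::-1],None,fx=3,fy=3,interpolation=2))
for th in (.06,.04,.02,0,-.02):
    u=np.array([194*np.cos(th)-14*np.sin(th),194*np.sin(th)+14*np.cos(th)])
    print(th,((proj('scene',cpts(p,[[.085-u[0]/1e3,.07,.07+u[1]/1e3]]))[0]-[100,120])*3).round(0))
im=cv2.imread('pics/s8.png')
cv2.imwrite('pics/s8c.png',cv2.resize(im[180:600,380:640],None,fx=1.4,fy=1.4))"
```

```text
time_s: 13.75
tcp_pos: [0.5786, 0.0329, 0.1083]
eef_rot: [130.0, -0.0, 11.0]
contact_force: [0.5, -0.2, 0.2]
gripper_width: 0.0877
gripper_force: 0.0
t 13.75 case xyz mm [-86.    0.2 108.3] rot [-50.   0.   0.] j [ 42.  29. -40.  48. -63.  20.] F [ 0.5 -0.2  0.2] w 0.0877
[ 2.46407799  0.45180943 -0.02087751]
0.06 [602. 379.]
0.04 [602. 382.]
0.02 [602. 384.]
0 [603. 386.]
-0.02 [603. 388.]
```

View pics/s8c.png

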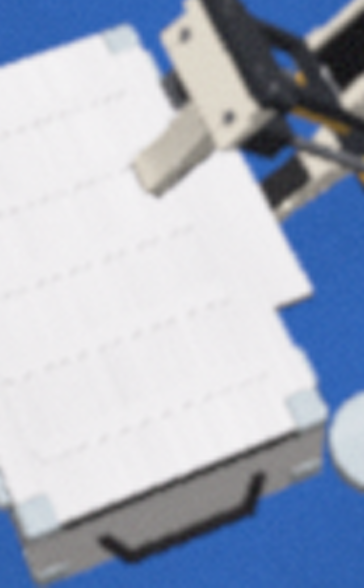

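The lid is shut: the lip corner sits at (603,388), where 0 rad predicts (603,386), and the force is back to zero. Backing away.

```bash
python3 -m pendant '[[0,-1.5,0,0,0,0],[0,-3,0,0,0,0],[0,-5,0,0,0,0],[0,-8,0,0,0,0],[0,-12,0,0,0,0],[0,-14,-10,0,0,0],[0,-14,-30,0,0,0],[0,-14,-60,0,0,0],[0,-14,-90,0,0,0],[0,-14,-120,0,0,0],[0,-14,-140,0,0,0],[0,-14,-150,0,0,0],[0,-14,-150,0,0,0],[0,-14,-150,0,0,0]]'
python3 -c "
from h import *
st()
b=cv2.resize(r.capture('scene')[100:330,100:360,::-1],None,fx=2.6,fy=2.6,interpolation=2);cv2.imwrite('pics/s9.png',b)
r.capture('top')
r.close_job()"
```

```text
time_s: 15.55
tcp_pos: [0.5546, 0.154, 0.1939]
eef_rot: [130.0, 0.0, 11.0]
contact_force: [-0.9, 0.8, 0.4]
gripper_width: 0.0882
gripper_force: 0.0
t 15.55 case xyz mm [-2.095e+02 -1.000e-01  1.939e+02] rot [-50.  -0.   0.] j [ 54.  27. -26.  35. -78.  26.] F [-0.9  0.8  0.4] w 0.0882
the job is handed in; nothing more can be done
```

The lid was nudged past its balance point, caught on the front finger at about 0.93 rad, and let down gently until shut; the arm then backed clear and the job was handed in at about 15.6 s.

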